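# Rock the sole boards and reject the warped one

## Task

One of the three plywood sole boards on the stone slab is warped: press each heel corner gently but firmly down for a moment, board after board, until you find the board that rocks. Pick that one up and lay it gently, flat on its underside, fully inside the empty wooden tray; leave the two sound boards where they lie on the slab and do not disturb anything else.

Things in the scene. Friction and masses are not known exactly. Their poses are not given: they have to be found in the camera images.
- slab: fixed flat marble slab, 340 (x) x 480 x 30 mm; origin at the centre of its underside. The boards rest level on it. The one warped board has one heel corner, left or right, 3.5 mm off the slab: 1 to 2 N there tips the whole board 0.08 rad about a diagonal (the toe's other side rises 9 mm), and it falls back when let go. Its other heel corner tips it less; a sound board never tilts. Press with a steady 5 to 15 N; a blow of 80 N is too rough
- sole_a_waist (a point): sole board of plain plywood (three look-alikes), shoe-sole shaped, 230 x 77 (ball) x 10 mm, heel 54 wide, 0.10-0.16 kg. This point: middle of its parallel waist (42 wide, pinch it there from above), half-way up, top face 5 mm above; x to the toe, y left, z up. Heel end at x = -97, toe tip +133. Press a heel corner at x = -70, y = +14 or -14 mm. Any one of the three may be the warped one, see slab
- sole_b_waist (a point): sole board of plain plywood (three look-alikes), shoe-sole shaped, 230 x 77 (ball) x 10 mm, heel 54 wide, 0.10-0.16 kg. This point: middle of its parallel waist (42 wide, pinch it there from above), half-way up, top face 5 mm above; x to the toe, y left, z up. Heel end at x = -97, toe tip +133. Press a heel corner at x = -70, y = +14 or -14 mm. Any one of the three may be the warped one, see slab
- sole_c_waist (a point): sole board of plain plywood (three look-alikes), shoe-sole shaped, 230 x 77 (ball) x 10 mm, heel 54 wide, 0.10-0.16 kg. This point: middle of its parallel waist (42 wide, pinch it there from above), half-way up, top face 5 mm above; x to the toe, y left, z up. Heel end at x = -97, toe tip +133. Press a heel corner at x = -70, y = +14 or -14 mm. Any one of the three may be the warped one, see slab
- tray: fixed empty wooden tray, open on top, 290 mm (local x) x 180 mm (local y) outside, 30 mm high, walls 6 mm, floor 6 mm thick; origin at the centre of its underside on the bench. A board fits flat inside with its length along the tray's x, either way round
- spool_center (a point): bystander: thread spool, 40 mm across, 50 mm high, standing on the far part of the slab; its centre
- tin_center (a point): bystander: flat round tin, 60 mm across, 22 mm high, on the far part of the slab; its centre
- hammer: bystander: hammer lying beside the slab, 260 mm long; origin mid-length at bench level
- brush: bystander: brush lying beside the tray, 200 mm long; origin mid-length at bench level
Things that resemble listed ones, but are neither listed nor needed, are in the scene too. What is shaped like the part that bears sole_a_waist but orange is not meant. Leave any turquoise look-alike of the part that bears sole_b_waist alone.

How it is judged (in metres and radians):
On the way, in this order (a step that is already met when the one before it is completed fails the run):
1. the warped board, lying on the slab, is pressed at its raised corner so that it rocks over by more than 0.045 rad, and is held down there with a steady 3.5 to 25 N between board and slab (((angle between sole_a_waist's own z axis and vertical above 0.045 rad and contact force between the fingers and sole_a above 0.3 N and contact force between sole_a and slab between 3.5 and 25 N) or (angle between sole_b_waist's own z axis and vertical above 0.045 rad and contact force between the fingers and sole_b above 0.3 N and contact force between sole_b and slab between 3.5 and 25 N) or (angle between sole_c_waist's own z axis and vertical above 0.045 rad and contact force between the fingers and sole_c above 0.3 N and contact force between sole_c and slab between 3.5 and 25 N))), for 0.15 s.
2. the warped board is lifted clear of the slab (((z of sole_a_c4 in the frame of sole_a_waist above 0.0015 m and z of sole_a_waist in the frame of slab above 0.05 m and contact force between sole_a and slab below 0.05 N) or (z of sole_b_c4 in the frame of sole_b_waist above 0.0015 m and z of sole_b_waist in the frame of slab above 0.05 m and contact force between sole_b and slab below 0.05 N) or (z of sole_c_c4 in the frame of sole_c_waist above 0.0015 m and z of sole_c_waist in the frame of slab above 0.05 m and contact force between sole_c and slab below 0.05 N))), for 0.1 s.
At the end, for the whole second after the job is handed in: The warped board (the one whose heel edge is curled up) lies still and level (within 0.06 rad), underside down, inside the tray on its floor (its waist within 55 mm along and 70 mm across of the tray's centre); the two sound boards lie flat on the slab within 25 mm of where they were (((z of sole_a_c4 in the frame of sole_a_waist above 0.0015 m and x of sole_a_waist in the frame of tray between -0.055 and 0.055 m and y of sole_a_waist in the frame of tray between -0.07 and 0.07 m and z of sole_a_waist in the frame of tray between 0.004 and 0.019 m and angle between sole_a_waist's own z axis and vertical below 0.06 rad and linear speed of sole_a below 0.02 m/s) or (z of sole_b_c4 in the frame of sole_b_waist above 0.0015 m and x of sole_b_waist in the frame of tray between -0.055 and 0.055 m and y of sole_b_waist in the frame of tray between -0.07 and 0.07 m and z of sole_b_waist in the frame of tray between 0.004 and 0.019 m and angle between sole_b_waist's own z axis and vertical below 0.06 rad and linear speed of sole_b below 0.02 m/s) or (z of sole_c_c4 in the frame of sole_c_waist above 0.0015 m and x of sole_c_waist in the frame of tray between -0.055 and 0.055 m and y of sole_c_waist in the frame of tray between -0.07 and 0.07 m and z of sole_c_waist in the frame of tray between 0.004 and 0.019 m and angle between sole_c_waist's own z axis and vertical below 0.06 rad and linear speed of sole_c below 0.02 m/s)) and (z of sole_a_c4 in the frame of sole_a_waist above 0.0015 m or (distance of sole_a_waist from where it was at the start of the episode below 0.025 m and angle between sole_a_waist's own z axis and vertical below 0.03 rad)) and (z of sole_b_c4 in the frame of sole_b_waist above 0.0015 m or (distance of sole_b_waist from where it was at the start of the episode below 0.025 m and angle between sole_b_waist's own z axis and vertical below 0.03 rad)) and (z of sole_c_c4 in the frame of sole_c_waist above 0.0015 m or (distance of sole_c_waist from where it was at the start of the episode below 0.025 m and angle between sole_c_waist's own z axis and vertical below 0.03 rad))); the robot touches nothing.
It fails at once if a board is struck or pressed onto the slab with more than 80 N (contact force between any of sole_a, sole_b, sole_c and slab above 80 N).
It fails at once if a board is dropped or slammed into the tray (more than 60 N) (contact force between any of sole_a, sole_b, sole_c and tray above 60 N).
It fails at once if a sound board is carried off or knocked away (over 40 mm) ((not (z of sole_a_c4 in the frame of sole_a_waist above 0.0015 m) and distance of sole_a_waist from where it was at the start of the episode above 0.04 m) or (not (z of sole_b_c4 in the frame of sole_b_waist above 0.0015 m) and distance of sole_b_waist from where it was at the start of the episode above 0.04 m) or (not (z of sole_c_c4 in the frame of sole_c_waist above 0.0015 m) and distance of sole_c_waist from where it was at the start of the episode above 0.04 m)).
It fails at once if another thing on the bench is moved by more than 30 mm (distance of any of spool_center, tin_center, hammer, brush from where it was at the start of the episode above 0.03 m).
It also fails if it takes over 69 s, if anything falls off the work surface, if the arm or the gripper's body presses on something with over 40 N, if the wrist force passes 120 N, or if a joint passes its speed limit or range.

## Robot

A 6-joint arm with a two-finger parallel gripper is mounted at the origin on the work surface. World frame = base frame: x ahead of the robot, y to its left, z up, the work surface at z = 0. Lengths are in m, angles in degrees, forces in N, time in s.
With the tool pointing down it reaches from about 0.3 to 0.75 m from the base axis. Payload 8.5 kg.
Tool frame: the origin (TCP) lies midway between the tips of the shut fingers; the grasp point (between the pads) lies env.tcp_to_grasp behind it (env.tcp_to_grasp is the distance from the TCP to the grasp point, in m); z points along the fingers, y is the line along which they close (so a half turn about z gives the same grasp; the last joint's range is limited). The gripper opens to 85 mm and grips with 20 to 120 N. Pads are 22 mm wide; open, the fingers measure 114 mm over their backs; the gripper's body (76 mm by 85 mm) begins 54 mm behind the grasp point. The pads swing forward as they close: fully open they stand 13 mm farther back than shut.
Start: joints at [61.175, 21.807, 74.336, -0, 83.858, -12.336], TCP at [0.156, 0.527, 0.192] pointing down, gripper open.
Joint ranges: [-178.18, 178.18], [-50.72, 133.34], [12.68, 142.11], [-81.47, 261.47], [9.98, 163.14], [-165.26, 165.26]. Speed limits (degrees/s): [136.94, 136.94, 180, 180, 180, 180].

## Interface

Orientations are given as a 3x3 rotation matrix whose columns are the frame's x, y, z axes.
In Python, from rig import observe, optics, job, env gives the robot as it stands. The module is installed in compiled form; this text tells all that it offers.
- The arm moves only by the shell command python3 -m jog 'ROWS' [FORCE]. ROWS is JSON, a list of rows, each a list of 7 numbers: the turn, a rotation vector about the tool's x, y, z in rad, then the shift along the tool's x, y, z in m, then the opening in per cent of the stroke, from 0 (shut) to 100 (fully open). A call has 1 to 10 rows; each row shifts and turns the commanded pose from where the row before left it, along the tool's axes as they then stand; what a row does not reach is not made up. A row lasts 1/8 s, in which the tool goes at most 62.5 mm and 10.7 degrees, less where a joint would pass 70% of its speed; a pose out of reach is approached as far as the arm can. A call is refused whole if a number of a shift passes 0.0625 or a number of a turn 0.188, either way. A call with a gripper value outside its range is refused whole. The fingers move at their own pace and stop on an object; FORCE is the grip in N (left out, the last holds). Time passes only in rows, so rows that do not move let the fingers close. It gives the time, the measured TCP pose, the force, the opening and the grip force at its end, in the units of the state.
- observe(): the state, without advancing time (a new reading comes with each control period).
- optics.get_image(name): name is "side" or "top" or "wrist"; returns a dict with "pixels" (400x640x3 uint8, red, green, blue), "mtx" (3x3 intrinsics, pixels), "dist_coeffs" ([k1, k2, p1, p2, k3] as OpenCV has them; the pictures are not rectified), "rvec" (rotation vector, rad) and "tvec" (3), from world to camera coordinates, as OpenCV has them. Camera axes: x right, y down, z forward; pixel columns grow to the right and rows downward; lengths in m; the calibration is good to about 2 mm. A picture is of the moment at which its call begins. There is no depth.
- job.close_job(): hands the job in; it is judged then, once.
The state is a dict: "time_s": time; "q": joint angles; "qvel": joint speeds; "joint_efforts": joint torques, N m; "position": TCP position; "tool_rot": TCP orientation; "ft_force": force on the tool from outside, world axes, zero at the start; "wrist_torque": the same for the moment, N m; "grip_width": finger opening in m; "gripper_force": force on a finger pad.
Only numpy, scipy, OpenCV 4.12 (cv2) and the standard library are available. Lean on these libraries where they do the work, as an engineer would, in place of code of your own. Each camera call takes 0.05 s, during which the arm holds its last target. There are 200 camera calls.

## Working session

There is one attempt and no reset: what is moved stays moved. The work goes in short steps, Python scripts to look and compute and a shell command to move; the robot and the scene stay as the last step left them, time stands still between calls to the robot, and variables do not carry over. Pictures are saved under pics/ and viewed, at most 10 in all, crops included, and the job is handed in when it is done.

```bash
mkdir -p pics
cat > h.py <<'E'
import numpy as np, cv2
from rig import observe, optics, job, env
def shot(n,f):
    d=optics.get_image(n); cv2.imwrite('pics/'+f+'.png',d['pixels'][:,:,::-1]); np.save('pics/'+f+'.npy',d,allow_pickle=True); return d
def load(f): return np.load('pics/'+f+'.npy',allow_pickle=True).item()
def ray(d,px,z):
    p=cv2.undistortPoints(np.array(px,float).reshape(-1,1,2),d['mtx'],d['dist_coeffs'])[:,0]
    R=cv2.Rodrigues(np.array(d['rvec'],float))[0]; t=np.array(d['tvec'],float).ravel(); c=-R.T@t
    v=np.c_[p,np.ones(len(p))]@R
    return c+v*((z-c[2])/v[:,2])[:,None]
def proj(d,P): return cv2.projectPoints(np.array(P,float).reshape(-1,1,3),np.array(d['rvec'],float),np.array(d['tvec'],float),d['mtx'],d['dist_coeffs'])[0][:,0]
E
python3 - <<'E'
from h import *
shot('top','top0'); shot('side','side0')
s=observe(); print(s['position'],s['tool_rot'],s['ft_force'],s['grip_width'],env.tcp_to_grasp)
E
```

```text
[0.15596549 0.52707888 0.19097374] [[-9.58855329e-01  2.83894394e-01 -6.56891312e-04]
 [ 2.83895002e-01  9.58854645e-01 -1.18213219e-03]
 [ 2.94262584e-04 -1.31998191e-03 -9.99999086e-01]] [-0.04568708  0.2631743   0.0933895 ] 0.08525070157657942 0.0187
```

View pics/top0.png

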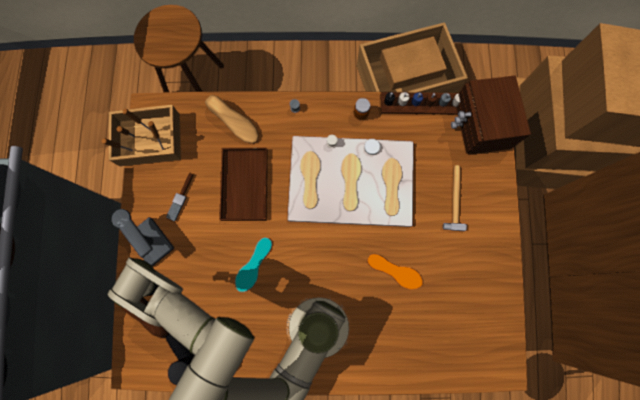

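View pics/side0.png

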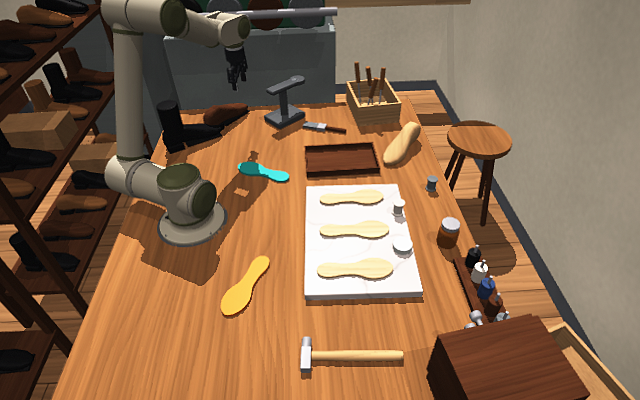

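The top view shows three plywood boards on the white slab, at pixels (311,180), (350,182) and (392,185). The spool is at (332,141), the tin at (372,147), the dark tray at (244,184), the hammer at (456,197) and the brush at (182,197). Two things could be mistaken for a board: the turquoise sole at (255,264) and the orange one at (396,270). Both lie off the slab, so I exclude them, and also the bread-like last at (233,118). Next I'll measure the boards.

```bash
cat > seg.py <<'E'
from h import *
def boards(d,z=0.04,lo=500):
    hsv=cv2.cvtColor(d['pixels'],cv2.COLOR_RGB2HSV)
    m=cv2.inRange(hsv,(10,55,150),(32,150,255))
    sl=cv2.inRange(hsv,(0,0,140),(180,50,255)); sl=cv2.morphologyEx(sl,cv2.MORPH_OPEN,np.ones((5,5)))
    c=max(cv2.findContours(sl,0,2)[0],key=cv2.contourArea); hull=cv2.convexHull(c)
    r=np.zeros_like(m); cv2.fillConvexPoly(r,hull,255); m&=r
    m=cv2.morphologyEx(m,cv2.MORPH_OPEN,np.ones((3,3)))
    out=[]
    for c in cv2.findContours(m,0,1)[0]:
        if cv2.contourArea(c)>lo: out.append(ray(d,c[:,0],z)[:,:2])
    return out,hull
def fit(P):
    # axis via filled-contour moments, toe = wider end
    cnt=(P*10000).astype(np.int32).reshape(-1,1,2); M=cv2.moments(cnt)
    c=np.array([M['m10'],M['m01']])/M['m00']/10000
    th=.5*np.arctan2(2*M['mu11'],M['mu20']-M['mu02']); a=np.array([np.cos(th),np.sin(th)]); n=np.array([-a[1],a[0]])
    u=(P-c)@a; v=(P-c)@n
    f=lambda s:(lambda k:np.ptp(v[k]) if k.any() else 0)(s)
    L=np.ptp(u); wp=f(u>u.max()-.45*L); wm=f(u<u.min()+.45*L)
    if wp<wm: a,n,u,v=-a,-n,-u,-v
    he=u.min(); w=he+.097*L/.230
    return c+a*w, np.degrees(np.arctan2(a[1],a[0])), L, max(wp,wm), min(wp,wm), f(abs(u-w)<.015)
E
python3 - <<'E'
from seg import *
np.set_printoptions(precision=4,suppress=True)
d=load('top0'); b,h=boards(d)
for P in b: print(fit(P))
q=cv2.boxPoints(cv2.minAreaRect(h)); print('slab',ray(d,q,.03))
hsv=cv2.cvtColor(d['pixels'],cv2.COLOR_RGB2HSV)
m=cv2.inRange(hsv,(0,60,15),(25,255,105)); r=np.zeros_like(m); r[140:228,212:278]=255
m=cv2.morphologyEx(m&r,cv2.MORPH_CLOSE,np.ones((5,5)))
c=max(cv2.findContours(m,0,2)[0],key=cv2.contourArea); R=cv2.minAreaRect(c)
q=cv2.boxPoints(R); T=ray(d,q,.03); print('tray',q,T,T.mean(0),np.linalg.norm(T[0]-T[1]),np.linalg.norm(T[1]-T[2]))
print('spool/tin',ray(d,[[332,141],[372,147]],[.07]) )
E
python3 - <<'E'
from h import *
d=load('top0'); cv2.imwrite('pics/crop0.png',cv2.resize(d['pixels'][125:235,205:425,::-1],None,fx=3.5,fy=3.5,interpolation=2))
E
```

```text
(array([ 0.5191, -0.2838]), np.float64(-1.6649798005978929), np.float64(0.2269598658661407), np.float64(0.07466874039099412), np.float64(0.05048868008217431), np.float64(0.042908244671077976))
(array([ 0.5367, -0.1243]), np.float64(-1.8433191560012832), np.float64(0.22348385621656408), np.float64(0.07839983440245313), np.float64(0.05433563865446093), np.float64(0.0432079405739462))
(array([0.546 , 0.0323]), np.float64(0.39475295567726665), np.float64(0.2270215776378539), np.float64(0.07811790122719467), np.float64(0.05395149990252371), np.float64(0.042651350736267885))
slab [[ 0.4053  0.1178  0.03  ]
 [ 0.7504  0.1077  0.03  ]
 [ 0.7289 -0.3851  0.03  ]
 [ 0.3839 -0.3574  0.03  ]]
tray [[219.0513 219.9361]
 [221.7133 138.7447]
 [272.5439 140.4113]
 [269.8819 221.6027]] [[0.4043 0.3824 0.03  ]
 [0.7314 0.3863 0.03  ]
 [0.7238 0.1822 0.03  ]
 [0.3986 0.1851 0.03  ]] [0.5645 0.284  0.03  ] 0.32715121993706087 0.20417348617218778
spool/tin [[ 0.7088 -0.0531  0.07  ]
 [ 0.6853 -0.208   0.07  ]]
```

View pics/crop0.png

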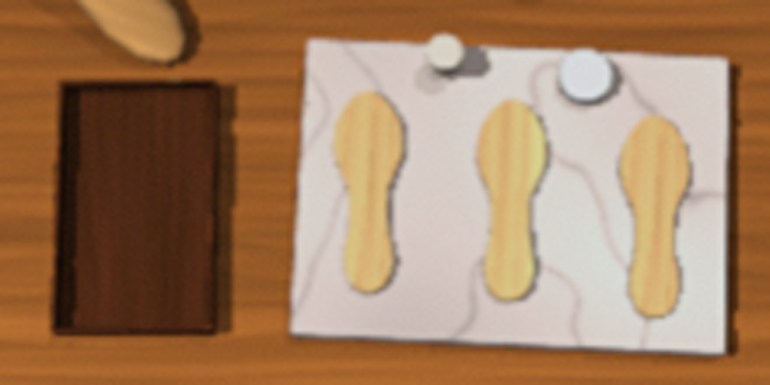

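The crop shows all three plywood boards lying toe up (+x), the tin and spool beyond the toes, and the empty tray on the left. The measured sizes fit: length 0.225, ball 0.078, heel 0.054, waist 0.043. I'll shut the fingers, turn, and go above the heel of the left board.

```bash
python3 -m jog '[[0,0,0.183,0,0,0,0],[0,0,0.183,0,0,0,0],[0,0,0.183,0,0,0,0],[0,0,0.183,0,0,0,0],[0,0,0.183,0,0,0,0],[0,0,0.183,0,0,0,0],[0,0,0.185,0,0,0,0]]' 20; python3 -m jog '[[0,0,0,-0.048,0.032,0.007,0],[0,0,0,-0.048,0.032,0.007,0],[0,0,0,-0.048,0.032,0.007,0],[0,0,0,-0.048,0.032,0.007,0],[0,0,0,-0.048,0.032,0.007,0],[0,0,0,-0.048,0.032,0.007,0],[0,0,0,-0.048,0.032,0.007,0],[0,0,0,-0.048,0.032,0.007,0],[0,0,0,-0.048,0.032,0.007,0],[0,0,0,-0.048,0.032,0.007,0]]'
python3 - <<'E'
from seg import *
np.set_printoptions(precision=4,suppress=True)
s=observe(); print(s['position'],s['tool_rot'],s['ft_force'],s['q'])
d=load('top0'); q=[[222.7,149],[267,149],[266.1,220.1],[220.1,220.1]]; T=ray(d,q,.03); print(T,T.mean(0))
shot('wrist','w1')
E
```

```text
time_s: 0.98
position: [0.156, 0.5272, 0.1911]
tool_rot: [[0.006, 1.0, -0.0], [1.0, -0.006, -0.001], [-0.001, -0.0, -1.0]]
ft_force: [-0.0, 0.4, 0.1]
grip_width: 0.0002
gripper_force: 0.0
time_s: 2.22
position: [0.4768, 0.0456, 0.1212]
tool_rot: [[0.0, 1.0, -0.0], [1.0, -0.0, 0.0], [0.0, -0.0, -1.0]]
ft_force: [0.5, 0.8, -0.4]
grip_width: 0.0004
gripper_force: 0.0
[0.4768 0.0456 0.1212] [[ 0.0003  1.     -0.0003]
 [ 1.     -0.0003  0.0002]
 [ 0.0002 -0.0003 -1.    ]] [ 0.5183  0.7698 -0.4475] [-8.7471 18.743  91.9389  0.008  69.3346 -8.7312]
[[0.6887 0.3803 0.03  ]
 [0.6883 0.2034 0.03  ]
 [0.4044 0.1999 0.03  ]
 [0.4037 0.3782 0.03  ]] [0.5463 0.2904 0.03  ]
```

View pics/w1.png

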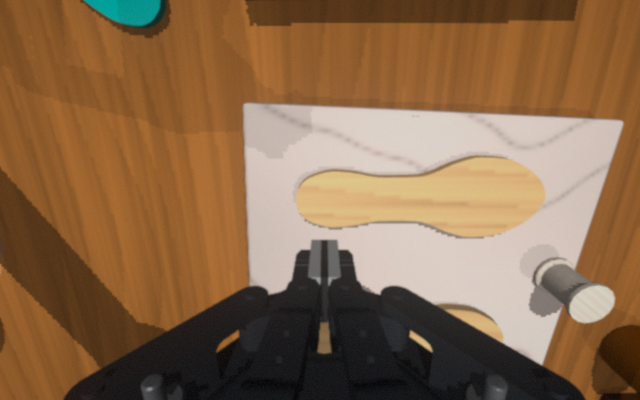

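The wrist view shows the left board whole, heel end at (296,200) and toe at (545,195). The spool is at (580,290), and the shut fingers are at (325,260). The tray measures 285 x 178 mm with its centre at (0.546, 0.290), which matches the description. Next I refine this board's pose.

Run:
```python
from seg import *
np.set_printoptions(precision=4,suppress=True)
d=load('w1'); b,h=boards(d,lo=3000)
for P in b:
  f=fit(P); a=np.radians(f[1]); R=np.array([[np.cos(a),-np.sin(a)],[np.sin(a),np.cos(a)]])
  print(f); print('press L/R',f[0]+R@[-.07,.014],f[0]+R@[-.07,-.014])
```

```text
(array([0.5472, 0.0358]), np.float64(0.3991913713077318), np.float64(0.22905748798607511), np.float64(0.07882109944332648), np.float64(0.05588884295380715), np.float64(0.045218582578212395))
press L/R [0.4771 0.0493] [0.4773 0.0213]
```

```bash
python3 -m jog '[[0,0,0,0.0025,0,0.023,0],[0,0,0,0,0,0.023,0],[0,0,0,0,0,0.021,0],[0,0,0,0,0,0.006,0],[0,0,0,0,0,0.003,0],[0,0,0,0,0,0,0]]'; python3 -m jog '[[0,0,0,0,0,0.001,0],[0,0,0,0,0,0.001,0],[0,0,0,0,0,0.001,0],[0,0,0,0,0,0.001,0],[0,0,0,0,0,0.001,0],[0,0,0,0,0,0,0]]'
```

```text
time_s: 3.02
position: [0.4764, 0.0499, 0.046]
tool_rot: [[-0.0, 1.0, 0.001], [1.0, 0.0, -0.0], [-0.0, 0.001, -1.0]]
ft_force: [-0.2, 0.8, 0.5]
grip_width: 0.0005
gripper_force: 0.0
time_s: 3.78
position: [0.4761, 0.0499, 0.0404]
tool_rot: [[0.0, 1.0, -0.0], [1.0, -0.0, 0.0], [0.0, -0.0, -1.0]]
ft_force: [-0.9, -0.4, -0.6]
grip_width: 0.0
gripper_force: 0.0
```

```bash
for i in 1; do python3 -m jog '[[0,0,0,0,0,0.0005,0],[0,0,0,0,0,0.0005,0],[0,0,0,0,0,0,0]]' | grep -E 'pos|ft'; python3 -m jog '[[0,0,0,0,0,0.0005,0],[0,0,0,0,0,0,0]]' | grep -E 'pos|ft'; done
```

```text
position: [0.4761, 0.0499, 0.0395]
ft_force: [1.0, 0.3, 0.1]
position: [0.4761, 0.0498, 0.039]
ft_force: [-0.3, 0.1, 0.2]
```

```bash
python3 -m jog '[[0,0,0,0,0,0.0005,0],[0,0,0,0,0,0,0]]' | grep -E 'pos|ft';python3 -m jog '[[0,0,0,0,0,0.0005,0],[0,0,0,0,0,0,0]]' | grep -E 'pos|ft';python3 -m jog '[[0,0,0,0,0,0.0005,0],[0,0,0,0,0,0,0]]' | grep -E 'pos|ft'
python3 - <<'E'
from h import *
shot('side','s1'); d=shot('wrist','w2')
E
```

```text
position: [0.4761, 0.0499, 0.0385]
ft_force: [0.5, 0.1, 0.8]
position: [0.4761, 0.0499, 0.038]
ft_force: [0.3, -1.2, 0.3]
position: [0.4761, 0.0498, 0.0375]
ft_force: [0.6, -0.9, 1.0]
```

```bash
python3 -m jog '[[0,0,0,0,0,0.0005,0],[0,0,0,0,0,0,0]]' | grep -E 'pos|ft';python3 -m jog '[[0,0,0,0,0,0.0005,0],[0,0,0,0,0,0,0]]' | grep -E 'pos|ft'
python3 - <<'E'
from h import *
d=shot('wrist','w3')
a=load('w2')['pixels'];b=d['pixels']
print((abs(a.astype(int)-b).sum(2)>60).sum())
cv2.imwrite('pics/w3c.png',cv2.resize(b[80:400,180:620,::-1],None,fx=1.7,fy=1.7))
E
```

```text
position: [0.4761, 0.0499, 0.037]
ft_force: [0.0, -0.4, -0.3]
position: [0.4761, 0.0499, 0.0365]
ft_force: [-0.7, -0.7, -0.2]
1263
```

View pics/w3c.png

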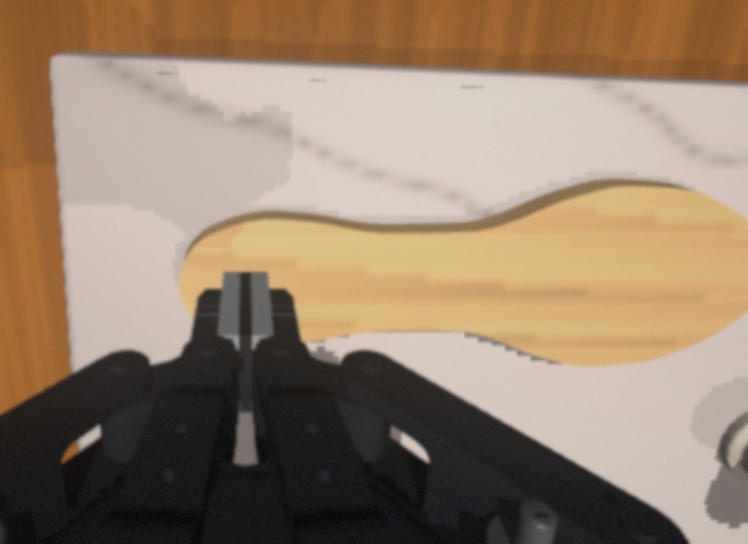

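```bash
python3 -m jog '[[0,0,0,0,0,0.0005,0],[0,0,0,0,0,0,0]]' | grep -E 'pos|ft';python3 -m jog '[[0,0,0,0,0,0.0005,0],[0,0,0,0,0,0,0]]' | grep -E 'pos|ft'
python3 - <<'E'
from h import *
shot('side','s2'); shot('top','t2')
for k in ('s1','s2'):
  a=load('side0')['pixels'].astype(int);b=load(k)['pixels']
  m=abs(a-b).sum(2)[180:215,310:395]; print(k,(m>40).sum())
P=load('side0')
i=np.hstack([load(k)['pixels'][180:215,315:390,::-1] for k in ('side0','s2')]); cv2.imwrite('pics/cmp.png',cv2.resize(i,None,fx=5,fy=5))
E
```

```text
position: [0.4761, 0.0499, 0.036]
ft_force: [0.3, 0.7, -0.5]
position: [0.4761, 0.0499, 0.0355]
ft_force: [-0.1, -1.1, 1.6]
s1 367
s2 385
```

View pics/cmp.png

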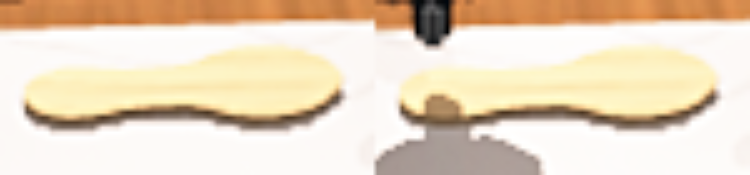

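The crop shows the board unmoved. The finger tip appears at side pixel (326,188), above or behind the heel rather than on it. I'll check that against the projected TCP.

Run:
```python
from seg import *
np.set_printoptions(precision=4,suppress=True)
s=observe(); p=s['position']; print(p, s['q'])
for n,f in (('side','s2'),('top','t2'),('wrist','w3')):
  d=load(f); print(n,proj(d,[p,[.4771,.0493,.04],[.4771,.0493,.06],[.4771,.0493,.08]]))
for n in ('top0','side0'):
  d=load(n); b,h=boards(d,lo=300)
  for P in b: print(n,fit(P)[:3])
  q=cv2.approxPolyDP(h,8,True)[:,0]; print(q.tolist()); print(ray(d,q,.03)[:,:2])
d=load('side0'); P=load('s2')['pixels'][150:230,280:420,::-1]; cv2.imwrite('pics/sz.png',cv2.resize(P,None,fx=5,fy=5,interpolation=0))
```

```text
[0.4761 0.0498 0.0355] [-8.2304 25.5166 98.5911 -0.0024 55.8945 -8.2295]
side [[326.8667 196.5405]
 [327.1435 195.6879]
 [327.0794 191.4513]
 [327.0141 187.1364]]
top [[305.2093 201.5755]
 [305.3129 201.1085]
 [305.1277 200.1546]
 [304.9384 199.1795]]
wrist [[323.2608 223.3951]
 [324.8109 226.958 ]
 [324.865  241.0445]
 [324.9324 258.573 ]]
top0 (array([ 0.5191, -0.2838]), np.float64(-1.6649798005978929), np.float64(0.2269598658661407))
top0 (array([ 0.5367, -0.1243]), np.float64(-1.8433191560012832), np.float64(0.22348385621656408))
top0 (array([0.546 , 0.0323]), np.float64(0.39475295567726665), np.float64(0.2270215776378539))
[[293, 137], [412, 142], [411, 225], [289, 220]]
[[ 0.738   0.1011]
 [ 0.7194 -0.3729]
 [ 0.3864 -0.3576]
 [ 0.405   0.1117]]
side0 (array([ 1.0468, -0.2966]), np.float64(-91.25383411841835), np.float64(0.17372342645984534))
side0 (array([ 1.0484, -0.1186]), np.float64(89.549456187356), np.float64(0.23191231304791243))
side0 (array([1.0187, 0.1264]), np.float64(-115.582163874707), np.float64(0.26669156083291357))
side0 (array([0.9599, 0.296 ]), np.float64(81.98662670182074), np.float64(0.3286638054020236))
side0 (array([0.8463, 0.4312]), np.float64(-118.12456688082462), np.float64(0.23096109679825338))
side0 (array([0.9927, 0.6858]), np.float64(113.53200519451586), np.float64(0.27372555704629864))
[[335, 21], [371, 7], [571, 0], [639, 76], [636, 347], [597, 352], [336, 82]]
[[ 0.6652  1.9256]
 [ 0.9684  2.2188]
 [ 2.6284  2.296 ]
 [ 2.2648  0.9123]
 [ 1.2284 -0.5908]
 [ 1.1186 -0.5932]
 [ 0.5882  0.9618]]
```

View pics/sz.png

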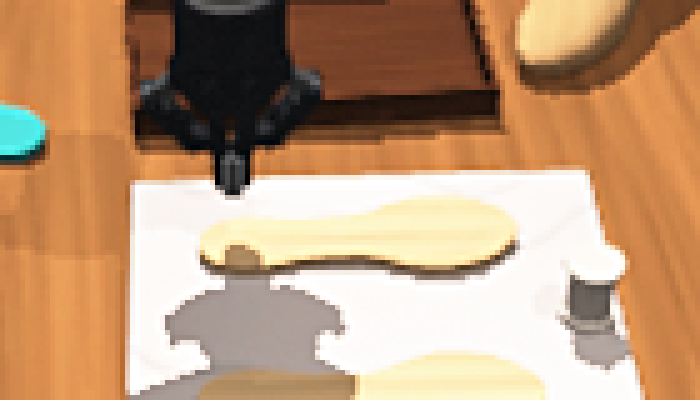

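The side crop shows the tip at (326,188) well above the board, with its shadow detached, while the reported TCP projects to (327,196.5). So the tip seems to sit higher than the readout says. I'll triangulate the tip.

Run:
```python
from h import *
np.set_printoptions(precision=4,suppress=True)
w=shot('wrist','w4'); s=load('s2')
def P(d): return np.c_[cv2.Rodrigues(np.array(d['rvec'],float))[0],np.array(d['tvec'],float).ravel()]
u=lambda d,p:cv2.undistortPoints(np.array([[p]],float),d['mtx'],d['dist_coeffs'])[0,0]
for pw in ([324,240],[324,250]):
  for ps in ([326.4,189.2],[326.4,187.5]):
    X=cv2.triangulatePoints(P(w),P(s),u(w,pw),u(s,ps)).ravel(); X=X[:3]/X[3]; print(X,proj(w,[X]),proj(s,[X]))
R=P(w); print('cam',-R[:,:3].T@R[:,3])
p=observe()['position']; print(p)
for z in np.arange(.03,.1,.01): print(z,proj(w,[[p[0],p[1],z],[p[0],p[1]+.011,z]]).ravel())
```

```text
[0.4759 0.0538 0.0668] [[322.5953 239.935 ]] [[326.6176 189.1907]]
[0.476  0.0565 0.0723] [[322.7829 239.9434]] [[326.5818 187.4923]]
[0.4757 0.0496 0.0704] [[322.3463 249.9244]] [[326.6539 189.1888]]
[0.4759 0.0525 0.0758] [[322.5355 249.9328]] [[326.6167 187.4904]]
cam [0.4767 0.1278 0.217 ]
[0.4761 0.0499 0.0355]
0.03 [323.2692 220.6457 323.269  205.0875]
0.04 [323.2186 226.7218 323.2175 210.4906]
0.05 [323.1627 233.4293 323.1605 216.4662]
0.060000000000000005 [323.1008 240.872  323.0971 223.1101]
0.07 [323.0316 249.1775 323.0262 230.5411]
0.08000000000000002 [322.954  258.5047 322.9465 238.9076]
0.09000000000000001 [322.8661 269.054  322.856  248.3978]
0.1 [322.766  281.082  322.7525 259.2538]
```

Both cameras put the finger tip at z ≈ 0.068, directly above the reported x and y. The z readout is therefore about 32 mm low relative to the tips, so I'll descend by force and not trust the z reading.

```bash
python3 -m jog '[[0,0,0,0,0,0.004,0],[0,0,0,0,0,0.004,0],[0,0,0,0,0,0.004,0],[0,0,0,0,0,0.002,0],[0,0,0,0,0,0,0]]' | grep -E 'pos|ft'
python3 - <<'E'
from h import *
shot('side','s3'); i=np.hstack([load('s3')['pixels'][150:230,290:370,::-1],load('s2')['pixels'][150:230,290:370,::-1]]); cv2.imwrite('pics/sz3.png',cv2.resize(i,None,fx=4,fy=4,interpolation=0))
E
```

```text
position: [0.476, 0.0499, 0.0214]
ft_force: [-0.2, 0.4, 0.5]
```

View pics/sz3.png

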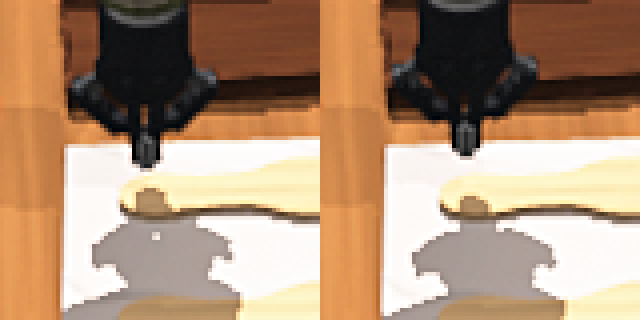

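The left panel (now) shows the tip lower, at row 191.5, with the shadow gap closing. Roughly 15 mm remain.

```bash
python3 -m jog '[[0,0,0,0,0,0.003,0],[0,0,0,0,0,0.003,0],[0,0,0,0,0,0.001,0],[0,0,0,0,0,0.001,0],[0,0,0,0,0,0,0]]' | grep -E 'pos|ft'; for i in 1; do python3 -m jog '[[0,0,0,0,0,0.001,0],[0,0,0,0,0,0,0]]' | grep -E 'pos|ft'; python3 -m jog '[[0,0,0,0,0,0.001,0],[0,0,0,0,0,0,0]]' | grep -E 'pos|ft'; python3 -m jog '[[0,0,0,0,0,0.001,0],[0,0,0,0,0,0,0]]' | grep -E 'pos|ft';  done
```

```text
position: [0.4761, 0.0499, 0.0135]
ft_force: [-0.7, 0.5, -0.5]
position: [0.4761, 0.0499, 0.0125]
ft_force: [-0.2, 0.1, 0.4]
position: [0.476, 0.0499, 0.0115]
ft_force: [0.1, -0.1, 0.4]
position: [0.476, 0.0499, 0.0105]
ft_force: [0.3, -0.4, -0.0]
```

```bash
python3 -m jog '[[0,0,0,0,0,0.001,0],[0,0,0,0,0,0,0]]' | grep -E 'pos|ft'; python3 -m jog '[[0,0,0,0,0,0.001,0],[0,0,0,0,0,0,0]]' | grep -E 'pos|ft'
python3 - <<'E'
from h import *
print(observe()['ft_force'])
E
```

```text
position: [0.4761, 0.0499, 0.0095]
ft_force: [0.9, -0.3, 0.0]
position: [0.4761, 0.0499, 0.0085]
ft_force: [-0.1, -0.3, -0.7]
[-0.11408962 -0.26940519 -0.7341624 ]
```

```bash
python3 -m jog '[[0,0,0,0,0,0.0007,0],[0,0,0,0,0,0,0]]' | grep -E 'pos|ft';python3 -m jog '[[0,0,0,0,0,0.0007,0],[0,0,0,0,0,0,0]]' | grep -E 'pos|ft'
```

```text
position: [0.4761, 0.0499, 0.0078]
ft_force: [-0.2, 0.3, -0.0]
position: [0.476, 0.0499, 0.0071]
ft_force: [0.1, 0.1, 0.2]
```

```bash
for k in 1; do python3 -m jog '[[0,0,0,0,0,0.0007,0],[0,0,0,0,0,0,0]]' | grep -E 'pos|ft';python3 -m jog '[[0,0,0,0,0,0.0007,0],[0,0,0,0,0,0,0]]' | grep -E 'pos|ft'; python3 -m jog '[[0,0,0,0,0,0.0007,0],[0,0,0,0,0,0,0]]' | grep -E 'pos|ft'; done
python3 - <<'E'
from h import *
shot('side','s4'); shot('wrist','w5'); i=np.hstack([load('s4')['pixels'][165:215,305:385,::-1]]); i=cv2.resize(i,None,fx=5,fy=5,interpolation=0)
j=cv2.resize(load('w5')['pixels'][100:400,200:520,::-1],None,fx=250/300,fy=250/300); cv2.imwrite('pics/sz4.png',np.hstack([i,j]))
E
```

```text
position: [0.4761, 0.0499, 0.0064]
ft_force: [0.2, 0.3, 1.3]
position: [0.4761, 0.0499, 0.0057]
ft_force: [-0.1, 0.4, -0.3]
position: [0.4761, 0.0499, 0.005]
ft_force: [0.0, 0.6, -0.5]
```

View pics/sz4.png

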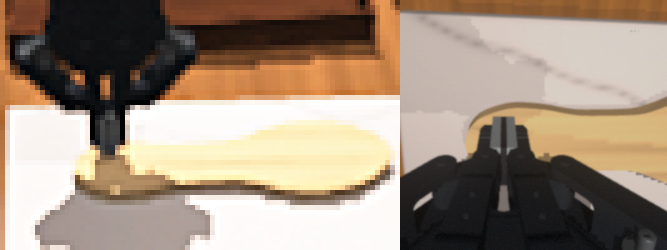

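The side view shows the tip at (326,196), just about at the board's top, over the heel's left half. From here I go on by force alone.

```bash
python3 -m jog '[[0,0,0,0,0,0.0005,0],[0,0,0,0,0,0,0]]' | grep -E 'pos|ft';python3 -m jog '[[0,0,0,0,0,0.0005,0],[0,0,0,0,0,0,0]]' | grep -E 'pos|ft'; python3 -m jog '[[0,0,0,0,0,0.0005,0],[0,0,0,0,0,0,0]]' | grep -E 'pos|ft'
```

```text
position: [0.4761, 0.0499, 0.0045]
ft_force: [0.3, 0.2, 0.2]
position: [0.4761, 0.0499, 0.004]
ft_force: [-0.1, 0.0, 0.9]
position: [0.4761, 0.0498, 0.0035]
ft_force: [0.1, -0.0, 0.1]
```

```bash
python3 -m jog '[[0,0,0,0,0,0.0005,0],[0,0,0,0,0,0,0]]' | grep -E 'pos|ft';python3 -m jog '[[0,0,0,0,0,0.0005,0],[0,0,0,0,0,0,0]]' | grep -E 'pos|ft'
```

```text
position: [0.4761, 0.0499, 0.003]
ft_force: [-1.0, -0.1, 0.0]
position: [0.4761, 0.0499, 0.0025]
ft_force: [0.3, 0.1, -0.5]
```

```bash
python3 -m jog '[[0,0,0,0,0,0.0005,0],[0,0,0,0,0,0,0]]' | grep -E 'pos|ft';python3 -m jog '[[0,0,0,0,0,0.0005,0],[0,0,0,0,0,0,0]]' | grep -E 'pos|ft';python3 -m jog '[[0,0,0,0,0,0.0005,0],[0,0,0,0,0,0,0]]' | grep -E 'pos|ft'
python3 - <<'E'
from h import *
a=load('side0')['pixels'].astype(int); b=shot('side','s5')['pixels'].astype(int); s4=load('s4')['pixels'].astype(int)
for n,x in (('s4',s4),('s5',b)):
  m=abs(a-x).sum(2)[185:210,345:395]; print(n,(m>50).sum(), m.max())
E
```

```text
position: [0.4761, 0.0499, 0.002]
ft_force: [0.4, -0.3, -0.7]
position: [0.4761, 0.0499, 0.0015]
ft_force: [0.2, -1.1, -0.1]
position: [0.4761, 0.0499, 0.001]
ft_force: [-0.4, 0.6, 0.1]
s4 7 315
s5 8 315
```

```bash
python3 -m jog '[[0,0,0,0,0,0.0005,0],[0,0,0,0,0,0.0005,0]]' | grep -E 'pos|ft';python3 -m jog '[[0,0,0,0,0,0.0005,0],[0,0,0,0,0,0,0]]' | grep -E 'pos|ft';python3 -m jog '[[0,0,0,0,0,0.0005,0],[0,0,0,0,0,0,0]]' | grep -E 'pos|ft'
```

```text
position: [0.4762, 0.0499, 0.0002]
ft_force: [-2.0, 0.7, 7.7]
position: [0.4762, 0.0498, 0.0002]
ft_force: [-2.8, 0.4, 10.8]
position: [0.4762, 0.0498, 0.0002]
ft_force: [-3.7, -0.1, 16.8]
```

```bash
python3 -m jog '[[0,0,0,0,0,0.0005,0],[0,0,0,0,0,0,0]]' | grep -E 'pos|ft';python3 -m jog '[[0,0,0,0,0,0.0005,0],[0,0,0,0,0,0,0]]' | grep -E 'pos|ft'
python3 - <<'E'
from h import *
a=load('side0')['pixels'].astype(int); b=shot('side','s6')['pixels'].astype(int)
m=abs(a-b).sum(2)[185:210,345:395]; print((m>50).sum(), m.max())
# tip: lowest dark rows near col 326
g=b.sum(2); print(g[190:205,322:332])
E
```

```text
position: [0.4762, 0.0498, 0.0002]
ft_force: [-6.1, 0.4, 22.1]
position: [0.4763, 0.0499, 0.0001]
ft_force: [-7.6, 1.4, 28.0]
11 315
[[737   0 124 309 286 196 198   0 582 762]
 [728   0  98 198 160 195 189   0 615 765]
 [727   1  96 204 156 184 194   0 611 765]
 [731  85  90 207 145 167 189   0 552 735]
 [719 169  69 198 142 162 171  68 562 704]
 [662 255 141 208 127 142 216 275 619 717]
 [653 470 247 243 154 158 321 385 622 716]
 [714 665 328 343 320 311 388 406 549 685]
 [723 677 403 437 442 438 428 410 370 598]
 [683 617 412 434 434 437 428 426 404 563]
 [409 413 425 428 430 430 423 423 426 412]
 [384 412 418 415 413 405 404 412 422 424]
 [290 348 378 387 396 417 427 425 419 405]
 [293 236 236 263 275 317 340 339 316 295]
 [420 345 317 305 268 245 243 245 245 263]]
```

Firm contact came at reported z = 0.0002 with no slack, and the toe did not move, so the left corner of the left board is sound. The readout is 40 mm low. Now the right corner.

```bash
python3 -m jog '[[0,0,0,0,0,-0.004,0],[0,0,0,0,0,-0.004,0],[0,0,0,-0.014,0,0,0],[0,0,0,-0.015,0,0,0],[0,0,0,0,0,0,0]]' | grep -E 'time|pos|ft'; python3 -m jog '[[0,0,0,0,0,0.002,0],[0,0,0,0,0,0.001,0],[0,0,0,0,0,0.001,0],[0,0,0,0,0,0.0005,0],[0,0,0,0,0,0,0]]' | grep -E 'pos|ft'; python3 -m jog '[[0,0,0,0,0,0.0005,0],[0,0,0,0,0,0,0]]' | grep -E 'pos|ft';python3 -m jog '[[0,0,0,0,0,0.0005,0],[0,0,0,0,0,0,0]]' | grep -E 'pos|ft'
```

```text
time_s: 14.32
position: [0.4761, 0.0195, 0.0058]
ft_force: [0.3, 0.5, 0.6]
position: [0.4761, 0.021, 0.0015]
ft_force: [0.4, 0.2, -0.4]
position: [0.4761, 0.0209, 0.001]
ft_force: [-0.2, 0.3, 0.2]
position: [0.4761, 0.0208, 0.0005]
ft_force: [0.3, 0.5, 0.2]
```

```bash
python3 -m jog '[[0,0,0,0,0,0.0005,0],[0,0,0,0,0,0,0]]' | grep -E 'pos|ft';python3 -m jog '[[0,0,0,0,0,0.0005,0],[0,0,0,0,0,0,0]]' | grep -E 'pos|ft'
python3 - <<'E'
from h import *
a=load('side0')['pixels'].astype(int); b=shot('side','s7')['pixels'].astype(int)
m=abs(a-b).sum(2)[185:210,345:395]; print((m>50).sum(), m.max())
E
```

```text
position: [0.4761, 0.0208, 0.0003]
ft_force: [-1.7, 0.1, 3.3]
position: [0.4762, 0.0208, 0.0002]
ft_force: [-2.7, 0.1, 11.0]
0 27
```

Firm at once again with no tilt, so the left board is sound. On to the middle board.

```bash
python3 -m jog '[[0,0,0,0,0,-0.03,0],[0,0,0,0,0,-0.04,0],[0,0,0,-0.042,-0.003,0,0],[0,0,0,-0.042,-0.003,0,0],[0,0,0,-0.042,-0.003,0,0],[0,0,0,0,0,0,0]]' | grep -E 'time|pos|ft'
python3 - <<'E'
from seg import *
np.set_printoptions(precision=4,suppress=True)
d=shot('wrist','w6'); b,h=boards(d,lo=3000)
for P in b:
  f=fit(P); a=np.radians(f[1]); R=np.array([[np.cos(a),-np.sin(a)],[np.sin(a),np.cos(a)]])
  print(f); print('press L/R',f[0]+R@[-.07,.014],f[0]+R@[-.07,-.014])
E
```

```text
time_s: 16.75
position: [0.4671, -0.1074, 0.0694]
ft_force: [0.8, 0.0, 0.3]
(array([ 0.5383, -0.1206]), np.float64(-2.4894951996058468), np.float64(0.22848397975018453), np.float64(0.07704076221659824), np.float64(0.05335905086524988), np.float64(0.04318944887704262))
press L/R [ 0.469  -0.1036] [ 0.4677 -0.1316]
(array([0.5399, 0.0139]), np.float64(-4.250342437004823), np.float64(0.20972414881054988), np.float64(0.01779367658057565), np.float64(0.017155116460056283), np.float64(0.007719959491774102))
press L/R [0.4711 0.033 ] [0.4691 0.0051]
```

```bash
python3 -m jog '[[0,0,0,0.002,0.0015,0.02,0],[0,0,0,0,0,0.02,0],[0,0,0,0,0,0.016,0],[0,0,0,0,0,0.006,0],[0,0,0,0,0,0.001,0],[0,0,0,0,0,0,0]]' | grep -E 'pos|ft'; python3 -m jog '[[0,0,0,0,0,0.001,0],[0,0,0,0,0,0.001,0],[0,0,0,0,0,0,0]]' | grep -E 'pos|ft'; python3 -m jog '[[0,0,0,0,0,0.001,0],[0,0,0,0,0,0.001,0],[0,0,0,0,0,0,0]]' | grep -E 'pos|ft'; python3 -m jog '[[0,0,0,0,0,0.001,0],[0,0,0,0,0,0,0]]' | grep -E 'pos|ft'
```

```text
position: [0.4689, -0.103, 0.007]
ft_force: [0.6, 0.8, -0.1]
position: [0.4686, -0.1032, 0.0046]
ft_force: [0.7, -0.6, 0.0]
position: [0.4685, -0.1031, 0.0024]
ft_force: [-0.9, 0.5, 0.7]
position: [0.4686, -0.1031, 0.0015]
ft_force: [-0.1, -0.2, 0.9]
```

```bash
python3 -m jog '[[0,0,0,0,0,0.0005,0],[0,0,0,0,0,0,0]]' | grep -E 'pos|ft';python3 -m jog '[[0,0,0,0,0,0.0005,0],[0,0,0,0,0,0,0]]' | grep -E 'pos|ft';python3 -m jog '[[0,0,0,0,0,0.0005,0],[0,0,0,0,0,0,0]]' | grep -E 'pos|ft'
```

```text
position: [0.4686, -0.1032, 0.0012]
ft_force: [-0.9, -0.6, 4.0]
position: [0.4686, -0.1034, 0.0009]
ft_force: [-3.3, -1.8, 6.7]
position: [0.4686, -0.1035, 0.0007]
ft_force: [-4.0, -1.4, 11.4]
```

```bash
python3 -m jog '[[0,0,0,0,0,0.0005,0],[0,0,0,0,0,0,0]]' | grep -E 'pos|ft';python3 - <<'E'
from h import *
a=load('side0')['pixels'].astype(int); b=shot('side','s8')['pixels'].astype(int)
m=abs(a-b).sum(2)[215:245,350:395]; print((m>50).sum(), m.max())
E
```

```text
position: [0.4685, -0.1036, 0.0006]
ft_force: [-5.4, -0.3, 16.8]
60 344
```

Slightly softer here (contact at 0.0012, ending at 0.0006), and some toe pixels changed, so this board is suspicious. Now its right corner.

```bash
python3 -m jog '[[0,0,0,0,0,-0.005,0],[0,0,0,0,0,-0.004,0],[0,0,0,-0.014,0,0,0],[0,0,0,-0.014,-0.001,0,0],[0,0,0,0,0,0,0]]' | grep -E 'time|pos|ft'
python3 - <<'E'
from h import *
a=load('side0')['pixels'].astype(int); b=shot('side','s9')['pixels'].astype(int)
m=abs(a-b).sum(2)[215:245,350:395]; print((m>50).sum(), m.max())
E
python3 -m jog '[[0,0,0,0,0,0.001,0],[0,0,0,0,0,0.001,0],[0,0,0,0,0,0.001,0],[0,0,0,0,0,0,0]]' | grep -E 'pos|ft'; python3 -m jog '[[0,0,0,0,0,0.001,0],[0,0,0,0,0,0,0]]' | grep -E 'pos|ft';python3 -m jog '[[0,0,0,0,0,0.001,0],[0,0,0,0,0,0,0]]' | grep -E 'pos|ft'
```

```text
time_s: 20.23
position: [0.4675, -0.1325, 0.0083]
ft_force: [-0.4, 0.4, -0.3]
0 37
position: [0.4676, -0.131, 0.0055]
ft_force: [-0.5, 0.2, -0.0]
position: [0.4676, -0.1311, 0.0045]
ft_force: [-0.9, 0.6, -0.7]
position: [0.4676, -0.1311, 0.0035]
ft_force: [0.6, 1.0, -0.3]
```

```bash
python3 -m jog '[[0,0,0,0,0,0.0007,0],[0,0,0,0,0,0,0]]' | grep -E 'pos|ft';python3 -m jog '[[0,0,0,0,0,0.0007,0],[0,0,0,0,0,0,0]]' | grep -E 'pos|ft';python3 -m jog '[[0,0,0,0,0,0.0007,0],[0,0,0,0,0,0,0]]' | grep -E 'pos|ft';python3 -m jog '[[0,0,0,0,0,0.0007,0],[0,0,0,0,0,0,0]]' | grep -E 'pos|ft'
python3 - <<'E'
from h import *
a=load('side0')['pixels'].astype(int); b=shot('side','s10')['pixels'].astype(int)
m=abs(a-b).sum(2)[215:245,350:395]; print((m>50).sum(), m.max())
E
```

```text
position: [0.4676, -0.1312, 0.0028]
ft_force: [-0.1, -0.6, 1.3]
position: [0.4676, -0.1312, 0.0021]
ft_force: [-1.1, -0.9, 0.7]
position: [0.4676, -0.1312, 0.0014]
ft_force: [-0.4, -1.1, 1.2]
position: [0.4676, -0.1313, 0.0009]
ft_force: [-1.9, -2.5, 3.8]
94 328
```

It yields under about 1 N from z ≈ 0.003 and the toe rises, so the right corner of the middle board is the raised one. I'll press on to a steady 8–12 N and hold.

```bash
python3 -m jog '[[0,0,0,0,0,0.0005,0],[0,0,0,0,0,0,0]]' | grep -E 'pos|ft';python3 -m jog '[[0,0,0,0,0,0.0004,0],[0,0,0,0,0,0,0],[0,0,0,0,0,0,0],[0,0,0,0,0,0,0]]' | grep -E 'pos|ft'
python3 - <<'E'
from h import *
a=load('side0')['pixels'].astype(int); b=shot('side','s11')['pixels'].astype(int)
m=abs(a-b).sum(2)[215:245,350:395]; print((m>50).sum(), m.max())
# lift of the toe outlines: board mask top/bottom rows at toe columns
for n,x in (('0',a),('11',b)):
  k=(x[:,:,0]-x[:,:,2]>25)&(x.sum(2)>450)
  print(n,[(np.where(k[212:248,c])[0]+212)[[0,-1]].tolist() for c in (360,368,376,384)])
E
```

```text
position: [0.4676, -0.1313, 0.0007]
ft_force: [-2.6, -1.5, 9.3]
position: [0.4677, -0.1314, 0.0006]
ft_force: [-4.6, -1.3, 13.6]
108 320
0 [[222, 235], [220, 236], [221, 236], [223, 234]]
11 [[222, 235], [219, 236], [219, 236], [222, 233]]
```

Run:
```python
from h import *
def edge(x,c):
  p=(x[210:230,c,0]-x[210:230,c,2]).astype(float); p=p-np.median(p[:4]); h=p[-4:].mean()/2
  i=np.where(p>h)[0][0]; return 210+i-(p[i]-h)/(p[i]-p[i-1])
I={n:load(n)['pixels'].astype(int) for n in ('side0','s8','s11')}
d=load('side0')
for c in range(352,388,4):
  e={n:edge(I[n],c) for n in I}
  print(c,[round(e['side0']-e[n],2) for n in ('s8','s11')])
y=-.12+.038
print(proj(d,[[.61,y,.04],[.61,y,.049]]))
print(observe()['time_s'])
```

```text
352 [np.float64(0.19), np.float64(0.63)]
356 [np.float64(0.22), np.float64(0.58)]
360 [np.float64(0.67), np.float64(0.78)]
364 [np.float64(0.4), np.float64(0.97)]
368 [np.float64(0.56), np.float64(1.21)]
372 [np.float64(0.61), np.float64(1.36)]
376 [np.float64(0.95), np.float64(1.63)]
380 [np.float64(0.95), np.float64(1.33)]
384 [np.float64(1.03), np.float64(1.66)]
[[369.58827946 219.46906006]
 [369.74523071 217.54767134]]
23.125
```

The toe edge rose 1.3–1.7 px, about 6–8 mm or 0.055–0.07 rad, at a steady 13.6 N. To be safe I'll press once more, farther out on the corner, and compare.

```bash
python3 -m jog '[[0,0,0,0,0,-0.006,0],[0,0,0,-0.008,-0.005,0,0],[0,0,0,0,0,0.002,0],[0,0,0,0,0,0.001,0],[0,0,0,0,0,0.001,0],[0,0,0,0,0,0.001,0],[0,0,0,0,0,0.0005,0],[0,0,0,0,0,0,0]]' | grep -E 'pos|ft'; python3 -m jog '[[0,0,0,0,0,0.0005,0],[0,0,0,0,0,0,0]]' | grep -E 'pos|ft'
python3 -m jog '[[0,0,0,0,0,0.0004,0],[0,0,0,0,0,0,0],[0,0,0,0,0,0,0]]' | grep -E 'pos|ft'
python3 - <<'E'
from h import *
def edge(x,c):
  p=(x[210:230,c,0]-x[210:230,c,2]).astype(float); p=p-np.median(p[:4]); h=p[-4:].mean()/2
  i=np.where(p>h)[0][0]; return 210+i-(p[i]-h)/(p[i]-p[i-1])
shot('side','s12')
I={n:load(n)['pixels'].astype(int) for n in ('side0','s11','s12')}
for c in range(352,388,4):
  e={n:edge(I[n],c) for n in I}
  print(c,[round(e['side0']-e[n],2) for n in ('s11','s12')])
E
```

```text
position: [0.4626, -0.1392, 0.0006]
ft_force: [-1.3, -0.2, 4.6]
position: [0.4626, -0.1392, 0.0004]
ft_force: [-3.5, -0.7, 9.3]
position: [0.4626, -0.1392, 0.0004]
ft_force: [-5.1, 0.3, 14.4]
352 [np.float64(0.63), np.float64(0.79)]
356 [np.float64(0.58), np.float64(0.56)]
360 [np.float64(0.78), np.float64(0.76)]
364 [np.float64(0.97), np.float64(0.98)]
368 [np.float64(1.21), np.float64(1.22)]
372 [np.float64(1.36), np.float64(1.34)]
376 [np.float64(1.63), np.float64(1.62)]
380 [np.float64(1.33), np.float64(1.34)]
384 [np.float64(1.66), np.float64(1.65)]
```

The tilt is identical, so the board rocks fully and was held at 14 N. The middle board is the warped one. Now I lift, turn for the pinch and part-open.

```bash
python3 -m jog '[[0,0,0,0,0,-0.03,0],[0,0,0,0,0,-0.03,0],[0,0,-0.17,0.018,0.0,0,62],[0,0,-0.17,0,0,0,62],[0,0,-0.17,0,0,0,62],[0,0,-0.17,0,0,0,62],[0,0,-0.17,0,0,0,62]]' | grep -E 'pos|ft';  python3 -m jog '[[0,0,-0.17,0,0,0,62],[0,0,-0.17,0,0,0,62],[0,0,-0.17,0,0,0,62],[0,0,-0.17,0,0,0,62],[0,0,0,-0.05,0,0,62],[0,0,0,-0.025,0,0,62],[0,0,0,0,0,0,62]]' | grep -E 'time|pos|ft|rot|wid'
python3 - <<'E'
from seg import *
np.set_printoptions(precision=4,suppress=True)
s=observe(); R=np.array(s['tool_rot']); p=s['position']
print('yaw y',np.degrees(np.arctan2(R[1,1],R[0,1])),'to go (tool)',R.T@(np.array([.5378,-.1215,p[2]])-p))
d=shot('wrist','w7'); b,h=boards(d,lo=800)
for P in b:
  for lo in np.arange(P[:,0].min(),P[:,0].max(),.02):
    k=(P[:,0]>=lo)&(P[:,0]<lo+.02)
    if k.any() and abs(P[k,1].mean()+.12)<.06: print(round(lo+.01,3),P[k,1].min(),P[k,1].max(),P[k,1].min()/2+P[k,1].max()/2)
E
```

```text
position: [0.4626, -0.1209, 0.0593]
ft_force: [0.3, -0.4, 0.1]
time_s: 26.55
position: [0.5384, -0.124, 0.0589]
tool_rot: [[-0.999, 0.04, 0.0], [0.04, 0.999, 0.0], [-0.0, 0.0, -1.0]]
ft_force: [-0.4, 0.1, 0.1]
grip_width: 0.0526
yaw y 87.71012571245208 to go (tool) [0.0007 0.0025 0.    ]
0.452 -0.14289519909076254 -0.09493650589347527 -0.1189158524921189
0.472 -0.14645408424824496 -0.09226647997659414 -0.11936028211241956
0.492 -0.14606958265635195 -0.09226147621529553 -0.11916552943582373
0.512 -0.14389861833059905 -0.09612045108886788 -0.12000953470973347
0.532 -0.1424251779610265 -0.10021904887409164 -0.12132211341755907
0.552 -0.1457512538901515 -0.09963325863763725 -0.12269225626389438
0.572 -0.14760930997317345 -0.0921897725145733 -0.11989954124387338
0.592 -0.12000166823382907 -0.08821686347396746 -0.10410926585389826
```

The wrist view gives a waist centre of y = -0.121 at 42 mm wide, as it should be. I shift +3 mm and go down between the neighbours, then feel for the slab.

```bash
python3 -m jog '[[0,0,0,0,0.003,0.02,62],[0,0,0,0,0,0.02,62],[0,0,0,0,0,0.016,62],[0,0,0,0,0,0.005,62],[0,0,0,0,0,0.002,62],[0,0,0,0,0,0,62]]' | grep -E 'pos|ft';  python3 -m jog '[[0,0,0,0,0,0.001,62],[0,0,0,0,0,0.001,62],[0,0,0,0,0,0.001,62],[0,0,0,0,0,0,62]]' | grep -E 'pos|ft'; python3 -m jog '[[0,0,0,0,0,0.001,62],[0,0,0,0,0,0.001,62],[0,0,0,0,0,0,62]]' | grep -E 'pos|ft'; python3 -m jog '[[0,0,0,0,0,0.001,62],[0,0,0,0,0,0,62]]' | grep -E 'pos|ft'
```

```text
position: [0.5377, -0.1213, -0.0031]
ft_force: [0.4, -0.8, -0.6]
position: [0.5377, -0.1212, -0.0066]
ft_force: [0.5, -0.4, -0.3]
position: [0.5376, -0.1212, -0.0086]
ft_force: [-0.0, -0.1, -0.1]
position: [0.5376, -0.1212, -0.0096]
ft_force: [-0.5, -0.1, 0.0]
```

```bash
python3 -m jog '[[0,0,0,0,0,0.001,62],[0,0,0,0,0,0.001,62],[0,0,0,0,0,0,62]]' | grep -E 'pos|ft'; python3 -m jog '[[0,0,0,0,0,0.001,62],[0,0,0,0,0,0,62]]' | grep -E 'pos|ft'; python3 -m jog '[[0,0,0,0,0,0.001,62],[0,0,0,0,0,0,62]]' | grep -E 'pos|ft'
```

```text
position: [0.5376, -0.1212, -0.0117]
ft_force: [-0.1, -0.4, 0.6]
position: [0.5376, -0.1212, -0.0126]
ft_force: [-1.3, -0.2, 0.2]
position: [0.5377, -0.1212, -0.0133]
ft_force: [-0.5, 0.3, 3.5]
```

Slab felt at -0.0132. I raise 2.5 mm and close.

```bash
python3 -m jog '[[0,0,0,0,0,-0.0025,62],[0,0,0,0,0,0,40],[0,0,0,0,0,0,40],[0,0,0,0,0,0,40],[0,0,0,0,0,0,40],[0,0,0,0,0,0,40]]' 30 | grep -E 'time|pos|ft|wid|grip'
```

```text
time_s: 30.1
position: [0.5378, -0.1213, -0.0107]
ft_force: [-1.0, -0.2, 4.7]
grip_width: 0.0411
gripper_force: 30.4
```

Gripped at 41 mm with 30 N. Now I lift 80 mm and check the hold.

```bash
python3 -m jog '[[0,0,0,0,0,-0.005,38],[0,0,0,0,0,-0.015,38],[0,0,0,0,0,-0.02,38],[0,0,0,0,0,-0.02,38],[0,0,0,0,0,-0.02,38],[0,0,0,0,0,0,38],[0,0,0,0,0,0,38]]' 40| grep -E 'time|pos|ft|wid|grip'
python3 - <<'E'
from h import *
d=shot('side','s13'); i=cv2.resize(d['pixels'][130:300,230:430,::-1],None,fx=3.3,fy=3.3); cv2.imwrite('pics/lift.png',i)
E
```

```text
time_s: 30.98
position: [0.5373, -0.121, 0.0685]
ft_force: [-0.6, 0.8, -1.8]
grip_width: 0.0408
gripper_force: 41.0
```

View pics/lift.png

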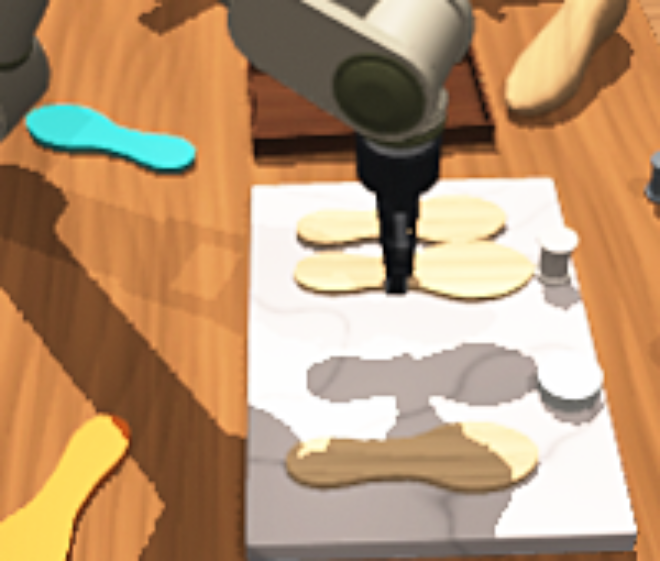

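The board is held level well above the slab, waist in the fingers at crop (400,270), with the sound boards, spool and tin undisturbed. Now over to the tray.

```bash
python3 -m jog '[[0,0,0,0.012,0,0,38],[0,0,0,0.0015,0.041,0,38],[0,0,0,0.0015,0.041,0,38],[0,0,0,0.0015,0.041,0,38],[0,0,0,0.0015,0.041,0,38],[0,0,0,0.0015,0.041,0,38],[0,0,0,0.0015,0.041,0,38],[0,0,0,0.0015,0.041,0,38],[0,0,0,0.0015,0.041,0,38],[0,0,0,0.0015,0.041,0,38]]' | grep -E 'pos'; python3 -m jog '[[0,0,-0.05,0.0015,0.041,0,38],[0,0,0,0,0,0,38],[0,0,0,0,0,0,38]]'
python3 - <<'E'
from seg import *
np.set_printoptions(precision=4,suppress=True)
for n in ('top','wrist'):
  d=shot(n,'tr_'+n)
  hsv=cv2.cvtColor(d['pixels'],cv2.COLOR_RGB2HSV)
  m=cv2.inRange(hsv,(10,55,140),(32,160,255)); m=cv2.morphologyEx(m,cv2.MORPH_OPEN,np.ones((3,3)))
  for c in cv2.findContours(m,0,2)[0]:
    if cv2.contourArea(c)>150:
      P=ray(d,c[:,0],.115)[:,:2]; c2=P.mean(0)
      if abs(c2-[.54,.29]).max()<.2: print(n,cv2.contourArea(c),P.min(0),P.max(0))
E
```

```text
position: [0.5263, 0.2494, 0.0684]
time_s: 32.65
position: [0.5268, 0.2888, 0.0684]
tool_rot: [[-1.0, -0.009, -0.001], [-0.009, 1.0, -0.001], [0.001, -0.001, -1.0]]
ft_force: [0.0, 0.5, -1.0]
grip_width: 0.0409
gripper_force: 41.0
wrist 8401.5 [0.4702 0.1063] [0.5971 0.1568]
wrist 29818.0 [0.4305 0.2582] [0.5852 0.3168]
```

Heel end is at x = 0.4305, centre y ≈ 0.288, so the board spans x 0.43–0.66 within the tray's inside of 0.41–0.68. Going down 97 mm, then gently by force.

```bash
python3 -m jog '[[0,0,0,0,0,0.018,38],[0,0,0,0,0,0.022,38],[0,0,0,0,0,0.022,38],[0,0,0,0,0,0.018,38],[0,0,0,0,0,0.01,38],[0,0,0,0,0,0.005,38],[0,0,0,0,0,0.002,38],[0,0,0,0,0,0,38]]' | grep -E 'pos|ft';  python3 -m jog '[[0,0,0,0,0,0.001,38],[0,0,0,0,0,0.001,38],[0,0,0,0,0,0,38]]' | grep -E 'pos|ft'; python3 -m jog '[[0,0,0,0,0,0.001,38],[0,0,0,0,0,0,38]]' | grep -E 'pos|ft'; python3 -m jog '[[0,0,0,0,0,0.001,38],[0,0,0,0,0,0,38]]' | grep -E 'pos|ft'
```

```text
position: [0.5276, 0.2896, -0.0277]
ft_force: [-0.4, -0.2, -1.6]
position: [0.5274, 0.2896, -0.0301]
ft_force: [0.2, -0.0, -0.8]
position: [0.5274, 0.2895, -0.0312]
ft_force: [0.3, -1.1, -1.8]
position: [0.5274, 0.2895, -0.0322]
ft_force: [-0.3, 0.4, -1.7]
```

```bash
python3 -m jog '[[0,0,0,0,0,0.001,38],[0,0,0,0,0,0,38]]' | grep -E 'pos|ft'; python3 -m jog '[[0,0,0,0,0,0.0007,38],[0,0,0,0,0,0,38]]' | grep -E 'pos|ft'; python3 -m jog '[[0,0,0,0,0,0.0007,38],[0,0,0,0,0,0,38]]' | grep -E 'pos|ft'
```

```text
position: [0.5273, 0.2895, -0.0332]
ft_force: [0.1, -0.6, -1.1]
position: [0.5274, 0.2896, -0.0338]
ft_force: [-0.2, -0.2, -2.0]
position: [0.5275, 0.2896, -0.0345]
ft_force: [0.4, 1.8, -1.4]
```

```bash
python3 -m jog '[[0,0,0,0,0,0.0005,38],[0,0,0,0,0,0,38]]' | grep -E 'pos|ft'; python3 -m jog '[[0,0,0,0,0,0.0005,38],[0,0,0,0,0,0,38]]' | grep -E 'pos|ft'
```

```text
position: [0.5275, 0.2896, -0.0346]
ft_force: [-1.6, -0.4, 4.7]
position: [0.5275, 0.2896, -0.0346]
ft_force: [-3.0, -1.5, 8.8]
```

It is on the floor at -0.0346, as predicted. Release and retreat.

```bash
python3 -m jog '[[0,0,0,0,0,-0.0006,45],[0,0,0,0,0,0,52],[0,0,0,0,0,0,60],[0,0,0,0,0,0,65],[0,0,0,0,0,0,65],[0,0,0,0,0,0,65]]' | grep -E 'pos|ft|wid'; python3 -m jog '[[0,0,0,0,0,-0.01,65],[0,0,0,0,0,-0.03,65],[0,0,0,0,0,-0.05,65],[0,0,0,0,0,-0.05,65],[0,0,0,0,0,-0.03,65],[0,0,0,-0.05,0,0,65],[0,0,0,0.055,-0.0,0,65],[0,0,0,0.055,0,0,65],[0,0,0,0,0,0,65]]' | grep -E 'time|pos|ft'
python3 - <<'E'
from seg import *
np.set_printoptions(precision=4,suppress=True)
for n,zs in (('top',.016),('wrist',.016)):
  d=shot(n,'fin_'+n); hsv=cv2.cvtColor(d['pixels'],cv2.COLOR_RGB2HSV)
  m=cv2.inRange(hsv,(10,55,120),(32,170,255)); m=cv2.morphologyEx(m,cv2.MORPH_OPEN,np.ones((3,3)))
  for c in cv2.findContours(m,0,1)[0]:
    if cv2.contourArea(c)>150:
      P=ray(d,c[:,0],zs)[:,:2]; c2=P.mean(0)
      if abs(c2-[.54,.29]).max()<.16: print(n,cv2.contourArea(c),P.min(0),P.max(0),fit(P)[:4])
b,h=boards(load('fin_top'))
for P in b: print(fit(P)[:3])
a=load('side0')['pixels'].astype(int); b=shot('side','s14')['pixels'].astype(int)
for nm,(r0,r1,c0,c1) in dict(spool=(195,220,388,408),tin=(235,258,390,415),hammer=(330,375,295,410),left=(185,212,315,390),right=(255,282,312,398)).items():
  print(nm,(abs(a-b).sum(2)[r0:r1,c0:c1]>60).sum())
print(observe()['time_s'])
E
```

```text
position: [0.5274, 0.2896, -0.0349]
ft_force: [0.8, 0.2, 0.5]
grip_width: 0.0556
time_s: 37.75
position: [0.4639, 0.2891, 0.1358]
ft_force: [1.5, -0.1, 1.3]
top 294.5 [0.5333 0.2499] [0.6595 0.3156] (array([0.5879, 0.2739]), np.float64(12.33464310411886), np.float64(0.12927192591054976), np.float64(0.061634692751823955))
wrist 1679.5 [0.4947 0.1178] [0.6158 0.1519] (array([0.5458, 0.1317]), np.float64(0.07604449774263125), np.float64(0.12108799690433454), np.float64(0.03411794305816869))
wrist 11524.5 [0.4301 0.2499] [0.6618 0.3455] (array([0.5284, 0.2965]), np.float64(-3.346656315734228), np.float64(0.23219349346194806), np.float64(0.0918082231509578))
wrist 490.5 [0.4105 0.1239] [0.4622 0.1448] (array([0.4327, 0.1299]), np.float64(9.730517211708928), np.float64(0.05334241315347657), np.float64(0.02112194916649262))
(array([ 0.5191, -0.2838]), np.float64(-1.7354226720839934), np.float64(0.2269826855141493))
(array([0.5889, 0.0332]), np.float64(-0.6258272359987047), np.float64(0.15283170146068398))
spool 0
tin 0
hammer 0
left 664
right 0
37.9
```

The warped board lies inside the tray (x 0.430–0.662, 0.232 long when taken at floor height). The left sound board is shadowed by the arm, so I'll back off once and recheck it.

```bash
python3 -m jog '[[0,0,0,0.035,0.03,0,65],[0,0,0,0.035,0.03,0,65],[0,0,0,0.035,0.04,0,65],[0,0,0,0.035,0.05,0,65],[0,0,0,0,0.055,0,65],[0,0,0,0,0.05,0,65],[0,0,0,0,0,0,65]]' | grep -E 'time|pos|ft'
python3 - <<'E'
from seg import *
np.set_printoptions(precision=4,suppress=True)
d=shot('top','fin2'); b,h=boards(d)
for P in b: print(fit(P)[:3])
hsv=cv2.cvtColor(d['pixels'],cv2.COLOR_RGB2HSV)
m=cv2.inRange(hsv,(10,55,110),(32,180,255)); r=np.zeros_like(m); r[152:217,226:264]=255; m&=r
c=max(cv2.findContours(m,0,1)[0],key=cv2.contourArea); print('tray board',fit(ray(d,c[:,0],.016)[:,:2]))
a=load('side0')['pixels'].astype(int); b=shot('side','s15')['pixels'].astype(int)
print((abs(a-b).sum(2)[185:212,315:390]>60).sum())
E
```

```text
time_s: 38.78
position: [0.3254, 0.5455, 0.1342]
ft_force: [-0.4, -0.1, 0.8]
(array([ 0.5191, -0.2838]), np.float64(-1.745887249409906), np.float64(0.2269860461969044))
(array([0.546 , 0.0324]), np.float64(0.38477196076410963), np.float64(0.22701816931190463))
tray board (array([0.5285, 0.2869]), np.float64(0.5813556180817461), np.float64(0.2336736880084172), np.float64(0.07654929598513571), np.float64(0.05547655129156615), np.float64(0.043944580446495296))
0
```

Both sound boards are exactly where they were, and the warped one lies square in the tray with its waist at (0.5285, 0.287). Handing in.

```bash
python3 -c "
from rig import job
print(job.close_job())"
```

```text
the job is handed in; nothing more can be done
None
```

The middle board was the warped one: it rocked when I pressed its right heel corner, and it now lies flat inside the tray. I felt both heel corners of the left board but never pressed the right one. Both sound boards are where they were, nothing else I checked had moved (I did not recheck the brush), and the job was handed in at about 39 s, with no verdict returned.

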